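Show a culture flask's vent cap to the inspection camera

TASK

Take the culture flask with the orange cap off the warming plate and hold it up in the air in front of the inspection camera so that its cap looks square into the lens, centred, 120 mm from it, the flask right side up and not rolled to either side. Grip it gently, because its thin walls crack if either finger presses with more than about 45 N or if it is pushed hard onto the plate; do not touch the camera or its stand, and leave the other flasks, the stack of dishes, the amber jar and the tube rack where they are. Finish while still holding the flask there, steady and carried by the gripper alone.

Things in the scene. Friction and masses are not known exactly. Their poses are not given: they have to be found in the camera images.
- flask_orange: clear flat flask with an ORANGE cap and white label on top, about 50 g, lying on the plate. Box body 65 mm long (x -40 to +25), 46 wide (y; grip it across this), 30 high; then shoulder, neck and round cap (28 across, x 38 to 57) on an axis 17 mm above the underside. Origin: centre of the underside; x to the cap, z up out of the top. At the start the cap points within 0.6 rad of world +x
- flask_orange_cap_face (a point): centre of the outer end face of the orange cap (white vent disc), 57 mm along x and 17 mm up from the flask's origin
- flask_blue: bystander: the same flask with a BLUE cap, lying on the warming plate; same sizes and axes
- flask_white: bystander: the same flask with a WHITE cap, lying on the warming plate; same sizes and axes
- warming_plate: flat fixed warming plate, white base with dark steel top, 200 mm (x) by 400 mm (y), 30 mm high; origin at the centre of its underside; the three flasks lie on its top in any order, 125 mm apart along its y (give or take 20 mm)
- camera_stand: fixed stand: grey base plate 290 x 120 mm, 12 thick, with a yellow spot 40 mm across, and a 30 mm square mast 205 mm behind the spot, 302 tall. Origin on the bench under the yellow spot; x level from the spot to the mast, z up. The right place for the cap's end face is straight above the yellow spot, 200 mm above the bench
- camera: black lens 42 mm across, white ring light 72 across, blue housing 55 x 55. Origin: centre of the lens front, 251 mm above the bench, 109 mm behind the yellow spot. x runs from the lens back into the camera, rising 25 degrees; y level. It looks along -x, down 25 degrees. A flask shown correctly has x, y, z parallel to the camera's (cap raised 25 degrees) and its cap face at x = -120 mm
- petri_stack: bystander: stack of three clear dishes, 90 mm across, 41 mm high, origin at its underside, on the bench to the right
- amber_jar: bystander: amber jar, 64 mm across, 100 mm high, origin at its underside, on the far part of the bench
- tube_rack: bystander: blue rack of capped tubes, 70 x 200 mm, 104 mm high, origin at its underside, on the far part of the bench
Things that resemble listed ones, but are neither listed nor needed, are in the scene too. What is shaped like the flask_orange but yellow is not meant.

How it is judged:
On the way:
1. the orange-capped flask is lifted clear of the warming plate in the gripper (height (world z) of flask_orange above 0.06 m and contact force between flask_orange and the fingers above 1 N and contact force between flask_orange and warming_plate below 0.05 N), for 0.2 s.
At the end, for the whole second after the job is handed in: The gripper alone holds the orange-capped flask still in the air: cap face 120 mm (+-15) from the lens and within 15 mm of its axis sideways and up or down, cap facing the lens within 0.16 rad, flask right side up and not rolled over 0.2 rad (x of flask_orange_cap_face in the frame of camera between -0.135 and -0.105 m and y of flask_orange_cap_face in the frame of camera between -0.015 and 0.015 m and z of flask_orange_cap_face in the frame of camera between -0.015 and 0.015 m and x of flask_orange in the frame of camera below -0.14 m and angle between the x axis of flask_orange and the x axis of camera, either way round below 0.16 rad and angle between the y axis of flask_orange and the y axis of camera, either way round below 0.2 rad and angle between flask_orange's own z axis and vertical below 0.8 rad and height (world z) of flask_orange above 0.1 m and contact force between flask_orange and the fingers above 1 N and contact force between flask_orange and camera_stand below 0.1 N and contact force between flask_orange and warming_plate below 0.1 N and linear speed of flask_orange below 0.02 m/s and angular speed of flask_orange below 0.15 rad/s); the arm keeps its last pose, push and grip.
It fails at once if the orange-capped flask is squeezed with over 100 N on its two sides together (50 N a finger) (contact force between flask_orange and the fingers above 100 N).
It fails at once if the orange-capped flask is pushed onto the warming plate with over 60 N (contact force between flask_orange and warming_plate above 60 N).
It fails at once if the camera or its stand is touched (contact force between camera_stand and anything else above 1 N).
It fails at once if another flask is disturbed (20 mm) (distance of any of flask_blue, flask_white from where it was at the start of the episode above 0.02 m).
It fails at once if the dishes, the jar or the tube rack are disturbed (20 mm) (distance of any of petri_stack, amber_jar, tube_rack from where it was at the start of the episode above 0.02 m).
It also fails if it takes over 38 s, if anything falls off the work surface, if the arm or the gripper's body presses on something with over 40 N, if the wrist force passes 120 N, or if a joint passes its speed limit or range.

ROBOT

A 6-joint arm with a two-finger parallel gripper is mounted at the origin on the work surface. World frame = base frame: x ahead of the robot, y to its left, z up, the work surface at z = 0. Lengths are in m, angles in rad, forces in N, time in s.
With the tool pointing down it reaches from about 0.325 to 0.925 m from the base axis. Payload 3.1 kg.
Tool frame: the origin (TCP) lies on the centre line of the jaws, within the pads' length; the fingertips stand 22 mm ahead of it and the grasp point (between the pads) lies 3 mm ahead of it; z points along the fingers, x is the direction in which the jaws open and shut, and the axes are right-handed (so a half turn about z gives the same grasp; the last joint's range is limited). The gripper opens to 85 mm and grips with 20 to 120 N. Pads are 22 mm wide; open, the fingers measure 114 mm over their backs; the gripper's body (76 mm by 85 mm) begins 54 mm behind the grasp point. The pads swing forward as they close: fully open they stand 13 mm farther back than shut.
Start: joints at [-1.248, 0.217, 1.613, -0, 1.311, -0.112], TCP at [0.263, -0.567, 0.253] pointing down, gripper open.
Joint ranges: [-2.75, 2.75], [-0.78, 2.1], [0.31, 2.55], [-1.13, 4.27], [0.13, 2.63], [-2.58, 2.58]. Speed limits (rad/s): [2.79, 2.79, 3.14, 3.14, 3.14, 3.14].

INTERFACE

Orientations are given as a unit quaternion [x, y, z, w].
In Python, from station import robot, fingers, planner, get_image, job gives the robot as it stands. The module is installed in compiled form; this text tells all that it offers. Calls block until the motion is done:
- robot.move_pose(position, orientation): joint-space move of the TCP to a pose.
- robot.move_linear(position, rotation=None, speed=0.15): straight line of the TCP; rotation=None keeps the orientation; speed is the mean speed in m/s.
- robot.set_joints(angles): joint-space move.
- fingers.move_gripper(opening, strength=None): finger opening in m; strength is the grip in N (None keeps the last); returns when the fingers have stopped.
- robot.pause(seconds).
- planner.ik(position, orientation): joint angles nearest the present ones, or None.
- robot.read_state(): the state.
- get_image(name): name is "scene" or "side" or "wrist"; returns a dict with "color" (400x640x3 uint8, red, green, blue), "z_map" (400x640 float32, m along the optical axis (not along the pixel's ray), 0 where there is no reading), "vfov" (degrees; the focal length in pixels is half the picture's height over the tangent of half this angle, whatever the lens; pixels are square), "cx", "cy" (the principal point, pixels), "eye" and "rotation" of the camera in the world. Camera axes: x right, y up, looking along -z (the intrinsics and any distortion apply to the point x, -y, -z); pixel columns grow to the right and rows downward; lengths in m; the calibration is good to about 2 mm. A picture is of the moment at which its call begins.
A pose or a line that the arm cannot do raises robot.MotionError and nothing moves.
- job.close_job(): hands the job in, once; it reports no verdict.
The state is a dict: "t": time; "joint_pos": joint angles; "joint_vel": joint speeds; "joint_efforts": joint torques, N m; "tcp_pos": TCP position; "orientation": TCP orientation; "ft_force": force on the tool from outside, world axes, zero at the start; "ft_torque": the same for the moment, N m; "opening": finger opening in m.
Only numpy, scipy, OpenCV 4.12 (cv2) and the standard library are available. Lean on these libraries where they do the work, as an engineer would, in place of code of your own. Each camera call takes 0.05 s, during which the arm holds its last target.

## Working session

There is one attempt and no reset: what is moved stays moved. The work goes in short steps, each a Python script; the robot and the scene stay as the last script left them, time stands still between calls to the robot, and variables do not carry over. Pictures are saved under pics/ and viewed, and the job is handed in when it is done.

```bash
mkdir -p pics; ls; cat > h.py <<'E'
from station import robot, fingers, planner, get_image, job
import numpy as np, cv2
from scipy.spatial.transform import Rotation as R
def save(im,name): cv2.imwrite('pics/'+name,cv2.cvtColor(im['color'],cv2.COLOR_RGB2BGR))
def rot(im):
    r=np.array(im['rotation'],float)
    return r if r.shape==(3,3) else R.from_quat(r).as_matrix()
def cloud(im):
    z=im['z_map'].astype(float);h,w=z.shape
    f=h/2/np.tan(np.radians(im['vfov'])/2)
    v,u=np.mgrid[:h,:w]
    p=np.stack([(u-im['cx'])/f*z,-(v-im['cy'])/f*z,-z],-1)
    return p@rot(im).T+np.array(im['eye'])
E
python3 - <<'E'
from h import *
import pickle
for n in ['scene','side','wrist']:
    im=get_image(n); save(im,n+'0.png'); pickle.dump(im,open(n+'0.pkl','wb'))
    print(n,{k:(np.round(v,4).tolist() if k not in('color','z_map') else v.shape) for k,v in im.items()})
s=robot.read_state();print({k:np.round(v,3).tolist() for k,v in s.items()})
E
```

```text
pics
scene {'color': (400, 640, 3), 'z_map': (400, 640), 'vfov': 53.3456, 'cx': 318.7902, 'cy': 206.0744, 'eye': [1.1766, -0.5211, 0.743], 'rotation': [0.3991, 0.2166, 0.4105, 0.7908]}
side {'color': (400, 640, 3), 'z_map': (400, 640), 'vfov': 56.9461, 'cx': 317.9025, 'cy': 199.6488, 'eye': [0.3367, 0.7778, 0.7209], 'rotation': [-0.0547, 0.4772, 0.8726, -0.0886]}
wrist {'color': (400, 640, 3), 'z_map': (400, 640), 'vfov': 63.3305, 'cx': 315.6311, 'cy': 202.3264, 'eye': [0.3233, -0.538, 0.3722], 'rotation': [-0.1111, 0.0724, -0.5331, 0.8356]}
{'t': 0.15, 'joint_pos': [-1.248, 0.218, 1.615, -0.0, 1.311, -0.112], 'joint_vel': [-0.001, -0.001, -0.006, 0.0, -0.001, -0.002], 'joint_efforts': [-0.001, -39.745, -30.441, -0.0, 0.006, 0.0], 'tcp_pos': [0.263, -0.566, 0.252], 'orientation': [0.843, -0.538, -0.001, -0.001], 'ft_force': [0.555, -0.636, 1.317], 'ft_torque': [-0.028, 0.02, -0.014], 'opening': 0.085}
```

View pics/scene0.png

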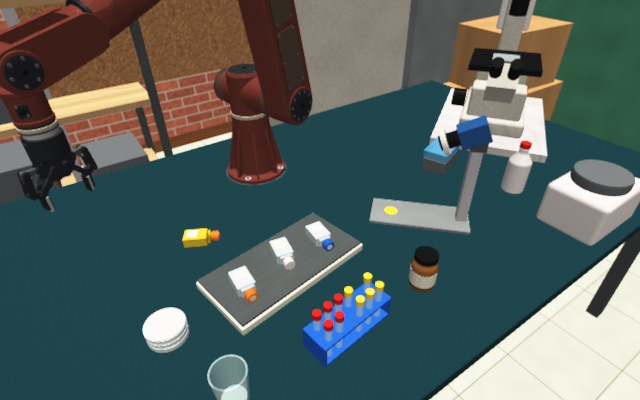

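View pics/side0.png

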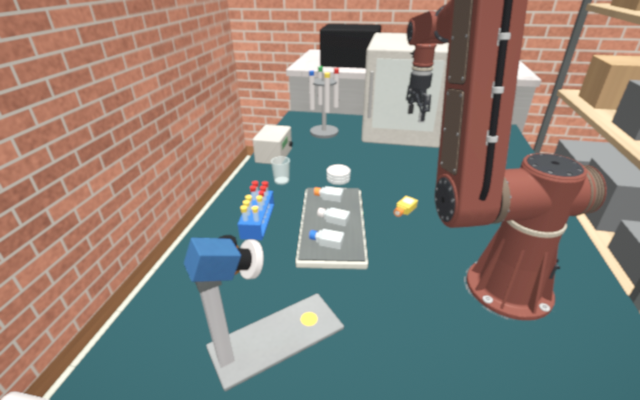

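View pics/wrist0.png

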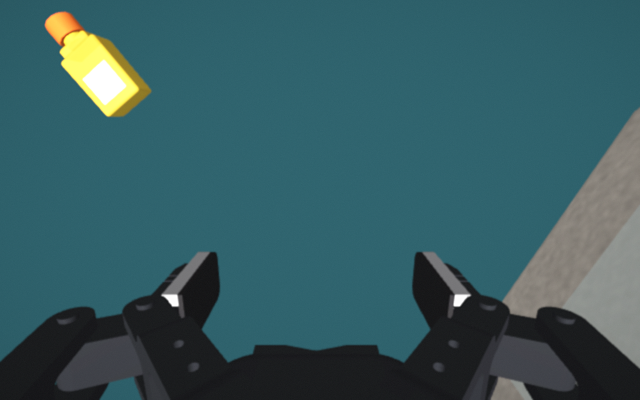

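Candidates for the orange-capped flask are, in the scene view:
- (243,283): clear body with orange cap, on the plate. This one fits the description.
- (200,237): yellow body with orange cap, on the bench. Not meant.
- (283,252) white cap and (320,236) blue cap, both bystanders.

Next I'll check my choice in a close crop and measure positions.

```bash
python3 - <<'E'
from h import *
import pickle
S=pickle.load(open('scene0.pkl','rb'));D=pickle.load(open('side0.pkl','rb'))
def crop(im,x0,x1,y0,y1,k):
    c=cv2.cvtColor(im['color'],cv2.COLOR_RGB2BGR)[y0:y1,x0:x1]; return cv2.resize(c,None,fx=k,fy=k,interpolation=cv2.INTER_CUBIC)
cv2.imwrite('pics/cropS.png',crop(S,190,370,205,335,4))
cv2.imwrite('pics/cropD.png',crop(D,180,350,170,390,2.7))
for n,im in(('scene',S),('side',D)):
    P=cloud(im);hsv=cv2.cvtColor(im['color'],cv2.COLOR_RGB2HSV)
    h,s,v=[hsv[...,i].astype(int) for i in range(3)]
    for nm,m in (('orange',(h>5)&(h<16)&(s>170)&(v>150)),('yellow',(h>=24)&(h<34)&(s>170)&(v>150)),('blue',(h>100)&(h<125)&(s>170)&(v>100))):
        k,l,st,c=cv2.connectedComponentsWithStats(m.astype(np.uint8))
        for i in range(1,k):
            if st[i,4]>25:
                q=P[(l==i)&(im['z_map']>0)]
                print(n,nm,c[i].round(),st[i,4],np.median(q,0).round(4),q.min(0).round(3),q.max(0).round(3))
    for px in ([(250,150),(300,300),(150,200)] if n=='scene' else [(150,350),(330,290),(420,250)]): print('bench?',px,P[px[1],px[0]].round(4))
E
```

```text
scene orange [215. 237.] 36 [ 0.3029 -0.2849  0.0211] [ 0.293 -0.293  0.012] [ 0.309 -0.275  0.027]
scene orange [250. 295.] 78 [ 0.5813 -0.312   0.0555] [ 0.56  -0.321  0.029] [ 0.589 -0.287  0.062]
scene yellow [390. 210.] 61 [0.4866 0.2111 0.0103] [0.47  0.192 0.007] [0.503 0.227 0.013]
scene yellow [197. 238.] 310 [ 0.2813 -0.3269  0.0258] [ 0.215 -0.366 -0.003] [ 0.301 -0.281  0.032]
scene yellow [367. 277.] 67 [ 0.726  -0.0911  0.1019] [ 0.639 -0.099 -0.002] [ 0.733 -0.009  0.105]
scene yellow [379. 285.] 66 [ 0.7587 -0.0861  0.1021] [ 0.676 -0.095 -0.004] [ 0.767 -0.001  0.105]
scene yellow [348. 291.] 76 [ 0.7326 -0.1501  0.1022] [ 0.648 -0.159 -0.003] [ 0.74  -0.076  0.105]
scene yellow [370. 293.] 63 [ 0.764  -0.1171  0.1021] [ 0.753 -0.124  0.091] [ 0.771 -0.107  0.106]
scene yellow [360. 301.] 62 [ 0.7675 -0.1461  0.1026] [ 0.757 -0.154  0.092] [ 0.775 -0.137  0.105]
scene blue [472. 125.] 277 [0.6221 0.3261 0.3116] [0.583 0.288 0.294] [0.66  0.369 0.326]
scene blue [327. 243.] 66 [ 0.5406 -0.068   0.0559] [ 0.517 -0.078  0.027] [ 0.549 -0.034  0.061]
scene blue [344. 328.] 2472 [ 0.7701 -0.1847  0.0544] [ 0.662 -0.266 -0.004] [ 0.797 -0.018  0.083]
bench? (250, 150) [ 0.0551 -0.0381  0.1106]
bench? (300, 300) [ 6.184e-01 -2.029e-01  3.000e-04]
bench? (150, 200) [-2.310e-02 -3.773e-01 -1.000e-04]
side blue [250. 231.] 271 [ 0.7335 -0.0607  0.0312] [ 0.702 -0.072  0.004] [ 0.768 -0.054  0.056]
bench? (150, 350) [8.161e-01 3.560e-01 5.000e-04]
bench? (330, 290) [0.4554 0.1004 0.    ]
bench? (420, 250) [ 0.2211 -0.1127 -0.0025]
```

View pics/cropS.png

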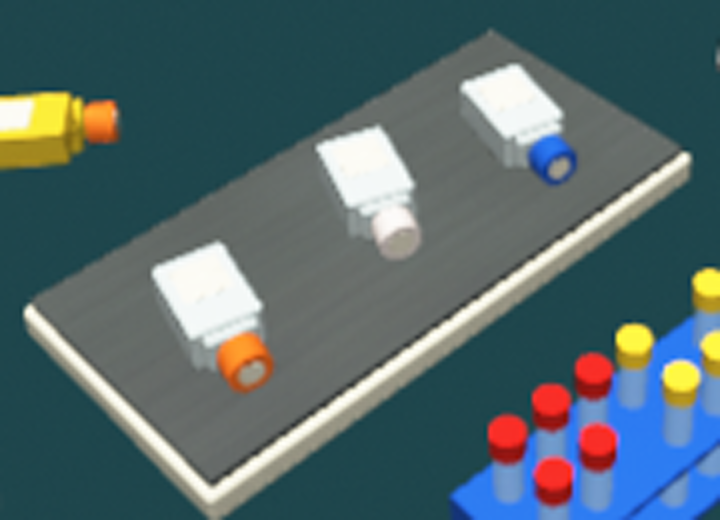

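View pics/cropD.png

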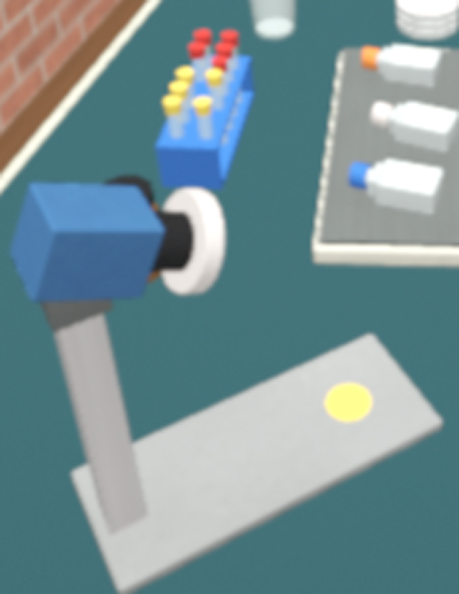

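The crop confirms that the flask at (243,283) has a clear/white body and an orange cap. The side view shows the stand, with the yellow spot at (309,319). I'll fit the stand next, then refine the flask pose with the wrist camera.

```bash
python3 - <<'E'
from h import *
import pickle
S=pickle.load(open('scene0.pkl','rb'));D=pickle.load(open('side0.pkl','rb'))
for n,im in(('scene',S),('side',D)):
    P=cloud(im)
    m=(abs(P[...,2]-0.012)<0.004)&(P[...,0]>.35)&(P[...,0]<.9)&(P[...,1]>.1)&(P[...,1]<.5)&(im['z_map']>0)
    m=cv2.morphologyEx(m.astype(np.uint8),cv2.MORPH_OPEN,np.ones((3,3)))>0
    q=P[m]; print(n,'plate',len(q),np.median(q[:,2]),cv2.minAreaRect((q[:,:2]*1000).astype(np.float32)))
    m=(P[...,2]>.05)&(P[...,2]<.2)&(P[...,0]>.5)&(P[...,0]<.8)&(P[...,1]>.15)&(P[...,1]<.45)&(im['z_map']>0)
    m=cv2.erode(m.astype(np.uint8),np.ones((3,3)))>0
    q=P[m]; print('mast',len(q),np.median(q,0) if len(q) else 0, cv2.minAreaRect((q[:,:2]*1000).astype(np.float32)) if len(q)>3 else '')
    hsv=cv2.cvtColor(im['color'],cv2.COLOR_RGB2HSV);h,s,v=[hsv[...,i].astype(int) for i in range(3)]
    m=(h>=22)&(h<36)&(s>100)&(v>150)&(abs(P[...,2]-.012)<.006)&(P[...,1]>.1); q=P[m];print('spot',len(q),q.mean(0),cv2.minEnclosingCircle((q[:,:2]*1000).astype(np.float32)))
    # flasks
    for zc,w in((.06,.004),):
        m=(abs(P[...,2]-zc)<w)&(P[...,0]>.42)&(P[...,0]<.66)&(P[...,1]>-.45)&(P[...,1]<.05)
        m=cv2.erode(m.astype(np.uint8),np.ones((2,2)))
        k,l,st,c=cv2.connectedComponentsWithStats(m)
        for i in range(1,k):
            if st[i,4]>40:
                q=P[l==i];print('top',c[i],len(q),q.mean(0).round(4),cv2.minAreaRect((q[:,:2]*1000).astype(np.float32)))
    # ring/lens
    m=(P[...,2]>.2)&(P[...,2]<.31)&(s<40)&(v>190)&(P[...,0]>.4)&(P[...,0]<.75)&(P[...,1]>.15)&(P[...,1]<.4)
    q=P[m]
    if len(q)>20:
        c=q.mean(0);e,V=np.linalg.eigh(np.cov((q-c).T));print('ring',len(q),c,V[:,0],np.sqrt(e))
E
```

```text
scene plate 1830 0.010246655093225643 ((552.0672607421875, 264.6712951660156), (287.1678771972656, 124.473388671875), 43.8379020690918)
mast 442 [0.64661769 0.33601965 0.12726796] ((645.375, 335.8692626953125), (28.34508514404297, 17.175579071044922), 23.98070526123047)
spot 84 [0.48706507 0.21047384 0.01028461] ((488.03173828125, 210.35665893554688), 22.016620635986328)
top [317.74226804 230.96907216] 194 [ 0.4882 -0.0604  0.0587] ((489.1085205078125, -60.61800003051758), (41.344451904296875, 68.13229370117188), 83.68881225585938)
top [280.83333333 247.52136752] 234 [ 0.4878 -0.175   0.0588] ((488.10302734375, -174.47430419921875), (41.21413040161133, 64.65756225585938), 80.37911224365234)
top [241.3877551  278.47230321] 343 [ 0.5276 -0.3052  0.0589] ((527.8842163085938, -305.09503173828125), (42.254268646240234, 68.34451293945312), 87.28434753417969)
ring 103 [0.58304194 0.27315319 0.27637797] [0.71181446 0.41814059 0.5643391 ] [0.00590308 0.01152741 0.01516891]
side plate 5326 0.012324215656266568 ((549.3587646484375, 269.8966369628906), (289.48724365234375, 122.49604034423828), 4
[... 162 characters left out ...]
pot 135 [0.48649661 0.21194581 0.01280642] ((486.7617492675781, 211.89285278320312), 17.63277244567871)
top [331.37383178 191.19626168] 107 [ 0.523  -0.2939  0.0603] ((524.4934692382812, -296.45404052734375), (41.50947952270508, 68.54531860351562), 82.78034973144531)
top [337.31168831 213.55194805] 154 [ 0.4809 -0.1644  0.0603] ((484.08935546875, -164.8810577392578), (42.479434967041016, 67.93408203125), 77.22242736816406)
top [330.30434783 235.57004831] 207 [ 0.4825 -0.0507  0.0603] ((483.669921875, -52.210304260253906), (41.20236587524414, 68.77351379394531), 82.65869903564453)
ring 472 [0.56323604 0.30426415 0.26934458] [0.55437837 0.6640897  0.50164679] [0.00349558 0.01472533 0.02079384]
```

```bash
cat >> h.py <<'E'
def frame(xdir,zdir):
    x=np.array(xdir,float);x/=np.linalg.norm(x);z=np.array(zdir,float);z-=z@x*x;z/=np.linalg.norm(z)
    return np.stack([x,np.cross(z,x),z],1)
def flaskpick(yaw): # flask axes lying
    return R.from_euler('z',yaw).as_matrix()
def flaskshow(yaw):
    return R.from_euler('zy',[yaw,-np.radians(25)]).as_matrix() if False else (R.from_euler('z',yaw)*R.from_euler('y',-np.radians(25))).as_matrix()
def tool(F,s): # tool x = s*flask y, tool z = -flask z
    return frame(s*F[:,1],-F[:,2])
def q(M): return R.from_matrix(M).as_quat()
E
python3 - <<'E'
from h import *
y=np.radians(43.4);spot=np.array([.4868,.2112])
F=flaskshow(y);print(F.round(3))
cap=np.array([*spot,.200])
org=cap-F@[.057,0,.017]
for s in(1,-1):
    for nm,p,M in(('above',[.525,-.300,.25],tool(flaskpick(np.radians(-5)),s)),('grasp',[.525,-.300,.058],tool(flaskpick(np.radians(-5)),s)),('show',org+F@[-.0075,0,.028],tool(F,s))):
        j=planner.ik(p,q(M));print(s,nm,np.round(p,3),None if j is None else np.round(j,2))
E
```

```text
[[ 0.659 -0.687 -0.307]
 [ 0.623  0.727 -0.29 ]
 [ 0.423  0.     0.906]]
1 above [ 0.525 -0.3    0.25 ] [-0.64  0.18  1.67 -0.    1.3  -2.12]
1 grasp [ 0.525 -0.3    0.058] [-0.64  0.41  1.78 -0.    0.96 -2.12]
1 show [0.441 0.168 0.183] [ 0.04 -0.27  2.28  0.38  0.83 -2.5 ]
-1 above [ 0.525 -0.3    0.25 ] [-0.64  0.18  1.67 -0.    1.3   1.02]
-1 grasp [ 0.525 -0.3    0.058] [-0.64  0.41  1.78 -0.    0.96  1.02]
-1 show [0.441 0.168 0.183] [ 0.04 -0.27  2.28  0.38  0.83  0.64]
```

```bash
python3 - <<'E'
from h import *
import pickle
robot.move_pose([.50,-.300,.25],q(tool(flaskpick(np.radians(-5)),-1)))
im=get_image('wrist');save(im,'w1.png');pickle.dump(im,open('w1.pkl','wb'))
s=robot.read_state();print(s['t'],s['tcp_pos'],im['eye'],s['ft_force'])
P=cloud(im)
m=(abs(P[...,2]-.06)<.003);m=cv2.morphologyEx(m.astype(np.uint8),cv2.MORPH_OPEN,np.ones((3,3)))
k,l,st,c=cv2.connectedComponentsWithStats(m)
for i in range(1,k):
    if st[i,4]>200: 
        p=P[l==i];print('top',c[i].round(),len(p),p.mean(0).round(4),cv2.minAreaRect((p[:,:2]*1000).astype(np.float32)))
hsv=cv2.cvtColor(im['color'],cv2.COLOR_RGB2HSV);h,s,v=[hsv[...,i].astype(int) for i in range(3)]
m=(h>5)&(h<16)&(s>170)&(v>120)
k,l,st,c=cv2.connectedComponentsWithStats(m.astype(np.uint8))
for i in range(1,k):
    if st[i,4]>200: 
        p=P[l==i];print('cap',c[i].round(),len(p),p.mean(0).round(4),p.min(0).round(4),p.max(0).round(4));
        t=p[p[:,2]>.055];print('captop',t.mean(0),cv2.minAreaRect((t[:,:2]*1000).astype(np.float32)))
print('plate top z',np.median(P[(P[...,2]>.02)&(P[...,2]<.04)][:,2]))
E
```

```text
1.5417 [ 0.49961056 -0.30096401  0.25001992] [ 0.56583019 -0.30597187  0.37014807] [ 0.03557606 -0.01690641 -0.60483518]
top [314. 102.] 396 [ 0.5761 -0.3055  0.0594] ((575.9264526367188, -305.4283142089844), (18.41056251525879, 18.535701751708984), 84.89324188232422)
top [316. 161.] 3094 [ 0.5223 -0.3021  0.0596] ((521.5618896484375, -301.99420166015625), (45.58638000488281, 65.10570526123047), 86.02417755126953)
top [189. 158.] 353 [ 0.5357 -0.1816  0.0594] ((535.2960815429688, -180.9845733642578), (17.56690788269043, 19.574195861816406), 79.10511016845703)
top [ 67. 168.] 312 [ 0.5366 -0.0627  0.0594] ((536.3414916992188, -61.669246673583984), (17.33327865600586, 19.030019760131836), 89.69181823730469)
top [189. 211.] 2726 [ 0.4829 -0.1715  0.0597] ((481.75177001953125, -170.6478271484375), (45.29567337036133, 64.22805786132812), 79.0951919555664)
top [ 77. 221.] 2697 [ 0.4831 -0.0576  0.0597] ((482.1749267578125, -56.19032287597656), (46.523399353027344, 65.07830810546875), 84.9227294921875)
cap [314. 102.] 579 [ 0.5765 -0.3057  0.0593] [ 0.5658 -0.3193  0.0489] [ 0.586  -0.2922  0.3701]
captop [ 0.57657807 -0.305361    0.06079661] ((575.646728515625, -304.9634094238281), (21.4108829498291, 19.387516021728516), 85.07879638671875)
cap [314. 340.] 337 [ 0.3026 -0.2809  0.0339] [ 0.2633 -0.306  -0.0004] [ 0.5658 -0.2651  0.3701]
captop [ 0.51589716 -0.30126563  0.30980136] ((537.4310913085938, -303.7795715332031), (2.499541997909546, 56.91225051879883), 83.07097625732422)
plate top z 0.029638750380046236
```

View pics/w1.png

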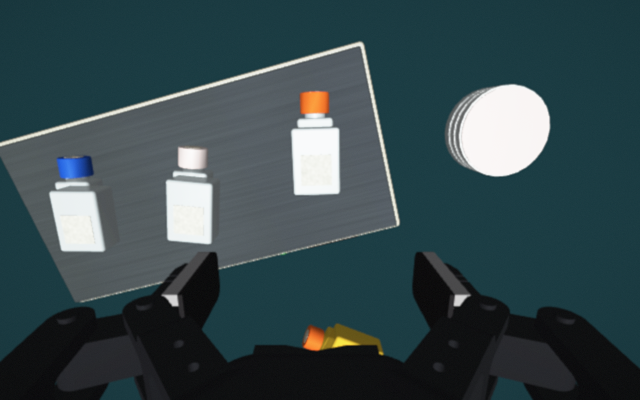

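The wrist view shows the orange-capped flask at (316,161). Its body centre is (0.522,-0.302) with a yaw of about -3.8°. Body size 65x46 mm and top height 0.060 match the description, so I'll grasp.

```bash
python3 - <<'E'
from h import *
Q=q(tool(flaskpick(np.radians(-3.8)),-1)); c=[.5212,-.302]
robot.move_pose([*c,.13],Q)
robot.move_linear([*c,.060],speed=.08)
s=robot.read_state();print(s['t'],s['tcp_pos'],s['ft_force'])
fingers.move_gripper(.065,20)
s=robot.read_state();print(s['t'],s['opening'],s['tcp_pos'],s['ft_force'])
im=get_image('wrist');save(im,'w2.png')
fingers.move_gripper(.040,20)
s=robot.read_state();print(s['t'],s['opening'],s['tcp_pos'],s['ft_force'],s['ft_torque'])
im=get_image('wrist');save(im,'w3.png')
E
```

```text
3.125 [ 0.52169559 -0.30233141  0.0605136 ] [0.29836085 0.18064393 0.37083539]
3.4667 0.06509963023502227 [ 0.52144833 -0.3021441   0.06044275] [ 0.58745248 -0.3380019   0.73370734]
3.8167 0.0452266918438986 [ 0.52133023 -0.3020911   0.06015988] [0.55329838 0.59143771 1.48659084] [ 0.03663122  0.02988847 -0.00112393]
```

View pics/w3.png

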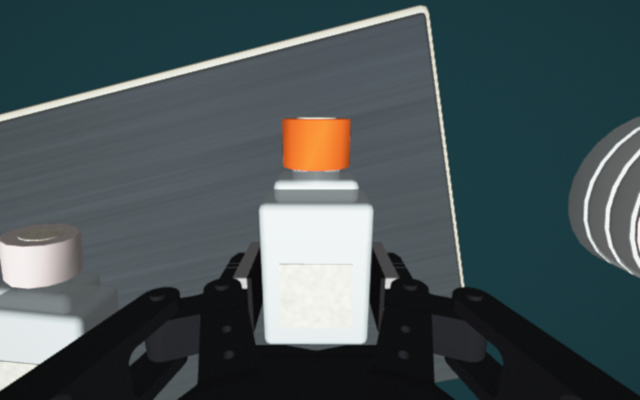

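```bash
cat >> h.py <<'E'
YS=np.radians(43.4);SPOT=np.array([.4868,.2112])
def showtcp(yaw=YS,spot=SPOT,grasp=(-.0075,0,.0302)):
    F=flaskshow(yaw); return np.array([*spot,.200])-F@[.057,0,.017]+F@np.array(grasp), F
E
python3 - <<'E'
from h import *
import pickle
robot.move_linear([.5213,-.3021,.12],speed=.06)
robot.move_linear([.5213,-.3021,.25],speed=.15)
s=robot.read_state();print(s['t'],s['opening'],s['tcp_pos'],s['ft_force'])
im=get_image('wrist');save(im,'w4.png')
p,F=showtcp();pre=p+np.array([-.08*np.cos(YS),-.08*np.sin(YS),.03])
print(p,pre,planner.ik(pre,q(tool(F,-1))))
robot.move_pose(pre,q(tool(F,-1)))
s=robot.read_state();print(s['t'],s['opening'],s['tcp_pos'],s['ft_force'])
for n in('side','scene','wrist'):
    im=get_image(n);save(im,n+'5.png');pickle.dump(im,open(n+'5.pkl','wb'))
E
```

```text
6.0333 0.045748961380168415 [ 0.52059212 -0.30160806  0.2485446 ] [-0.19792873  0.31436423 -0.29616814]
[0.44027349 0.16720207 0.18470438] [0.38214752 0.11223507 0.21470438] [-0.13608327 -0.52853877  2.38514626  0.39280646  1.03606633  0.51762275]
7.7 0.045616232534202376 [0.38322656 0.11170621 0.21561225] [-0.57379496  0.02092087  0.13365184]
```

View pics/side5.png

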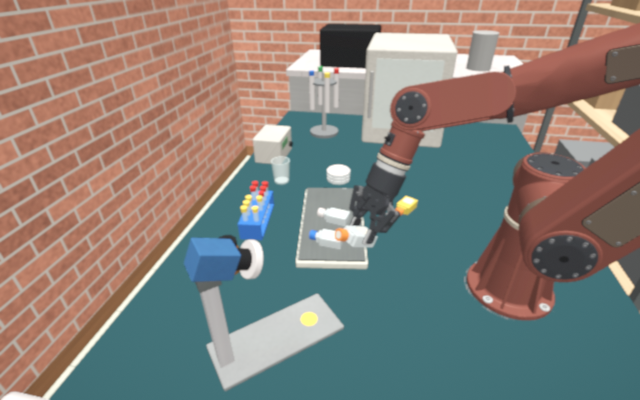

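View pics/scene5.png

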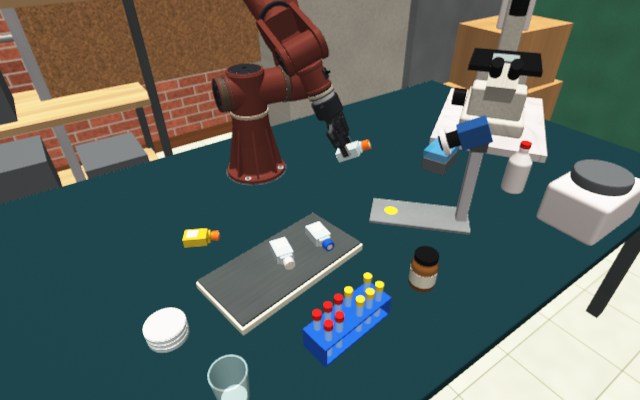

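View pics/wrist5.png

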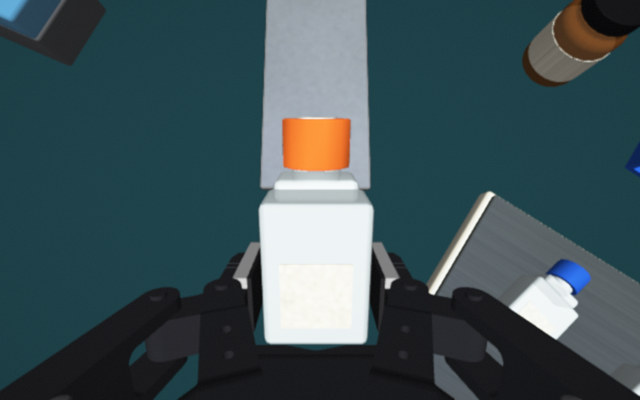

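The views show the flask held at side (355,236), unchanged in the jaws compared with the grasp picture. In the wrist view its axis lines up with the stand. Now I'll move in slowly.

```bash
python3 - <<'E'
from h import *
import pickle
im=pickle.load(open('wrist5.pkl','rb'));P=cloud(im)
m=(abs(P[...,2]-0.012)<0.004)&(P[...,0]>.35)&(P[...,1]>.1)&(im['z_map']>0)
m=cv2.morphologyEx(m.astype(np.uint8),cv2.MORPH_OPEN,np.ones((5,5)))>0
pp=P[m];v=np.array([np.cos(YS),np.sin(YS)])
d=pp[:,:2]-SPOT;a=d@v;b=d@[-v[1],v[0]]
for lo in np.arange(-.05,.2,.03):
    k=(a>lo)&(a<lo+.03)
    if k.sum()>50: print(lo.round(2),k.sum(),b[k].min().round(4),b[k].max().round(4))
p,F=showtcp();Q=q(tool(F,-1))
robot.move_linear(p+[0,0,.01]-.02*np.array([*v,0]),speed=.08)
robot.move_linear(p,speed=.04)
robot.pause(.3)
s=robot.read_state();print(s['t'],s['opening'],s['tcp_pos'],p,s['ft_force'],(R.from_quat(s['orientation']).inv()*R.from_quat(Q)).magnitude())
for n in('side','scene','wrist'):
    im=get_image(n);save(im,n+'6.png');pickle.dump(im,open(n+'6.pkl','wb'))
    P=cloud(im);hsv=cv2.cvtColor(im['color'],cv2.COLOR_RGB2HSV);h,s_,v_=[hsv[...,i].astype(int) for i in range(3)]
    m=(h>5)&(h<16)&(s_>150)&(v_>100)&(P[...,2]>.1)&(P[...,2]<.3);m=cv2.erode(m.astype(np.uint8),np.ones((2,2)))>0
    cp=P[m]
    L=(cp-np.array([*SPOT,.2]))@F  # flask axes rel. cap face target
    print(n,len(cp),'cap local min',np.percentile(L,2,0).round(4),'max',np.percentile(L,98,0).round(4))
E
```

```text
-0.05 1086 -0.0597 0.0597
-0.02 1042 -0.0602 0.0596
0.01 2065 -0.0604 0.0593
0.04 2549 -0.06 0.0592
0.07 2499 -0.0609 0.2906
0.1 2517 -0.0607 0.2843
0.13 2405 -0.0608 0.2712
0.16 783 -0.0603 0.2572
9.8 0.045727288145507285 [0.44027872 0.16711908 0.18481287] [0.44027349 0.16720207 0.18470438] [ 0.13702095 -0.53974851 -0.28537568] 0.0002771932263918055
side 21 cap local min [-0.0127  0.0115 -0.0054] max [-0.0031  0.0148  0.0065]
scene 222 cap local min [-2.1679 -0.0165 -0.0059] max [-0.0012  1.0464  1.0396]
wrist 3093 cap local min [-0.0177 -0.012   0.0056] max [-0.0005  0.0122  0.0143]
```

```bash
python3 - <<'E'
from h import *
import pickle
o=[]
for n,b in(('side',(170,390,170,350)),('scene',(320,540,80,260))):
    im=pickle.load(open(n+'6.pkl','rb'));c=cv2.cvtColor(im['color'],cv2.COLOR_RGB2BGR)[b[2]:b[3],b[0]:b[1]]
    o.append(cv2.resize(c,(390,320),interpolation=cv2.INTER_CUBIC))
cv2.imwrite('pics/c6.png',np.hstack(o))
E
```

```text
(no output)
```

View pics/c6.png

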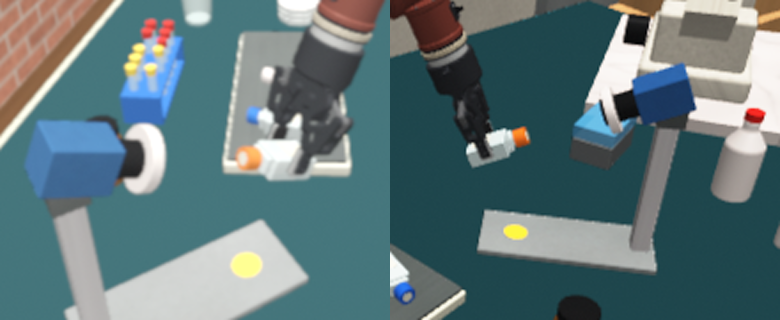

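View pics/wrist6.png

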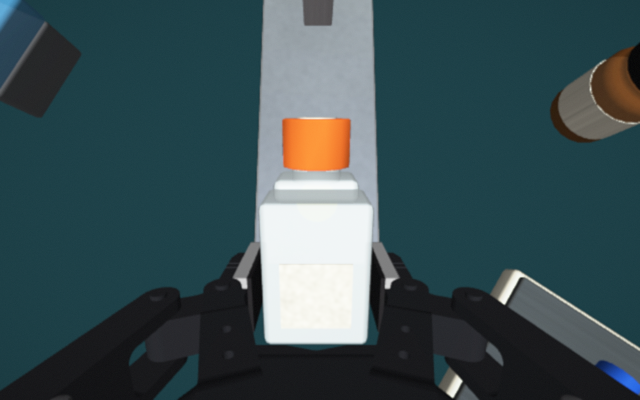

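The wrist, side and scene views all put the cap face within about 3 mm of the target. The stand plate edges are symmetric at ±60 mm around the assumed axis, so I'm handing in.

```bash
python3 - <<'E'
from h import *
s=robot.read_state();print(s['t'],s['opening'],np.abs(s['joint_vel']).max(),s['ft_force'])
job.close_job()
E
```

```text
9.95 0.046018948218529955 0.0013181294062021148 [ 0.77427572 -0.26979581 -0.66222208]
the job is handed in; nothing more can be done
```

I took the orange-capped flask off the warming plate with a 20 N grip across its 46 mm width. I handed the job in at about 10 s, with the gripper still holding the flask above the yellow spot, its cap raised 25° toward the lens.

**Last checks that agreed:**
- **Arm:** the TCP was within 0.2 mm and 0.0003 rad of the planned pose and standing still.
- **Grip:** the fingers were 46 mm apart, and the flask looked the same in the jaws as when it was grasped.
- **Cap face:** the wrist view put it within about 1 mm of the target along the lens axis and sideways, with the top of the cap at the right height. The side and scene views agreed within about 3 mm.
- **Stand:** its plate edges were symmetric (±60 mm) about the axis I assumed.

**What disagreed or was not checked:**
- **Side camera:** at the start it placed the orange flask about 9 mm differently in y from the scene camera. I used the close wrist view instead.
- **Scene camera:** a few stray depth points spoiled some of its last cap readings, so those limits were ignored.
- **Lens position:** I took it from the stand dimensions and did not measure it separately, since the ring light was only partly visible.
- **Other objects:** I did not measure whether they had moved. Nothing looked displaced in the pictures, and the force readings showed no sign of a collision.

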